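Index the jar carousel and charge the open grinding jar

ROBOT

A 6-joint arm with a two-finger parallel gripper is mounted at the origin on the work surface. World frame = base frame: x ahead of the robot, y to its left, z up, the work surface at z = 0. Lengths are in m, angles in rad, forces in N, time in s.
With the tool pointing down it reaches from about 0.325 to 0.85 m from the base axis. Payload 4.4 kg.
Tool frame: the origin (TCP) lies between the finger pads; the fingertips stand 14 mm ahead of it and the grasp point (between the pads) lies 5 mm behind it; z points along the fingers, y is the line along which they close (so a half turn about z gives the same grasp; the last joint's range is limited). The gripper opens to 94 mm and grips with 3 to 60 N. Pads are 16 mm wide; open, the fingers measure 119 mm over their backs; the gripper's body (75 mm by 177 mm) begins 78 mm behind the grasp point.
Start: joints at [-0.15, 0.207, 1.542, -0, 1.393, -0.15], TCP at [0.575, -0, 0.186] pointing down, gripper open.
Joint ranges: [-2.73, 2.73], [-0.86, 2.22], [0.23, 2.46], [-1.11, 4.25], [0.08, 2.63], [-2.82, 2.82]. Speed limits (rad/s): [2.79, 2.79, 3.14, 3.14, 3.14, 3.14].

INTERFACE

Orientations are given as a rotation vector (axis times angle).
In Python, from cell import ctrl, eyes gives the robot as it stands. The module is installed in compiled form; this text tells all that it offers.
- The arm moves only by the tool move_arm, never from a script. Its argument "targets" is a list of rows, each a list of 4 numbers: the shift along the tool's x, y, z in cm, then the turn about the tool's z in rad. A call has exactly 8 rows; each row is the pose to reach, as a shift and turn from the pose commanded when the call began, along the tool's axes at that moment; what a row does not reach only later rows make up. A row lasts 1/8 s, in which the tool goes at most 62.5 mm and 10.7 degrees, less where a joint would pass 70% of its speed; a pose out of reach is approached as far as the arm can. A call with a gripper value outside its range is refused whole. "grip" is the opening in per cent of the stroke, from 0 (shut) to 100 (fully open), set as the call begins (left out, the last holds). The fingers move at their own pace and stop on an object; "force" is the grip in N (left out, the last holds). Time passes only in rows, so rows that repeat a pose let the fingers close, or fill a call up. It gives the time, the measured TCP pose, the force, the opening and the grip force at its end, in the units of the state.
- ctrl.get_state(): the state, without advancing time (a new reading comes with each control period).
- eyes.capture(name): name is "scene" or "side" or "wrist"; returns the picture (384x512x3 uint8, red, green, blue); there is no depth.
- eyes.camera_info(name): a dict with "fovy" (degrees; the focal length in pixels is half the picture's height over the tangent of half this angle, whatever the lens; pixels are square), "cx", "cy" (the principal point, pixels), "xyz" and "rotation" of the camera in the world. Camera axes: x right, y down, z forward; pixel columns grow to the right and rows downward; lengths in m; the calibration is good to about 2 mm. The wrist camera is an equidistant fisheye: a pixel r from the principal point sees the ray r / f radians off the axis. A picture is of the moment at which its call begins: read the wrist's pose just before it. camera_info takes no time and is no camera call; for the wrist camera it gives the pose at the moment of the call.
- ctrl.close_job(): hands the job in; it is judged then, once.
Trained networks look in the newest picture that a camera, given by its name, has taken for a name from the list of things; names that differ only in an ending like _2 or _b are one class to them, and where a whole thing is asked for, a point or a joint stands for the part that bears it (a point fixed in the world has none). Each returns a list of dicts, best first, with "conf" (0 to 1); they miss things now and then, are a little off and sometimes report something else, mostly with a low value. They report only what shows in the picture. A call takes as long as a camera call.
- eyes.trace(camera, thing): "mask" (384x512 bool, what is visible of it) and "bbox" ([left, top, right, bottom] in pixels, round what is visible of it).
The state is a dict: "time_s": time; "joints": joint angles; "dq": joint speeds; "tau": joint torques, N m; "tool_pos": TCP position; "eef_rot": TCP orientation; "contact_force": force on the tool from outside, world axes, zero at the start; "torque": the same for the moment, N m; "grip_width": opening from 0.0 (shut) to 1.0 (fully open); "grasp_force": force on a finger pad.
Only numpy, scipy, OpenCV 4.12 (cv2) and the standard library are available. Lean on these libraries where they do the work, as an engineer would, in place of code of your own. Each camera call takes 0.05 s, during which the arm holds its last target. There are 200 camera calls.

TASK

Turn the click-stop dial of the jar-filling carousel until its one open grinding jar stands squarely under the funnel, with the dial at rest in its notch. Then pick up the flap tin and tip it nose-down over the funnel so that all four grinding balls run into that jar, and stand the empty tin back upright on the bench. Leave the bottles, glassware and tools around it where they are.

Things in the scene. Friction and masses are not known exactly. Their poses are not given: they have to be found in the camera images.
- station: Jar-filling carousel fixed to the bench: grey base, round dial with six upright steel grinding jars, a steel funnel over the front jar place, a clear hood over the rear half. Origin: on the bench under the dial's axis; z up; the funnel is on its -x side (towards the robot), a column (215 mm tall) on its +x side.
- dial_top (a point): Centre of the aluminium dial's top face (330 mm across, 45 mm above the bench). Jars: 70 mm thick, fixed upright in the dial, axes 120 mm from the dial's axis, 60 degrees apart (gaps of 50 mm): push any jar sideways to turn the dial. Five have flat lids (73 mm wide, top 120 mm above the bench); one is open.
- dial (a joint): Turn of the dial, rad. 0: open jar under the funnel; grows clockwise from above: at q the open jar is at station x = -120 cos q, y = 120 sin q (mm). Clicks every 30 degrees (two clicks from jar to jar) and rests at whole clicks; about 7 N on a jar leaves a notch, past half-way the spring draws it into the next. No end stops. Starts 3 to 5 clicks on the + side.
- jar_mouth (a point): Centre of the open jar's rim, 110 mm above the bench; turns with the dial. Inside 62 mm wide, 60 mm deep. In the first second or so the dial may still be dropping into its notch.
- funnel_mouth (a point): Centre of the funnel's upper rim (128 mm across, 200 mm above the bench), on the funnel's axis, 120 mm from the dial's axis. The cone narrows from the rim down to 54 mm outside at 150 mm.
- funnel_outlet (a point): Centre of the funnel's lower end, 124 mm above the bench, 54 mm wide outside, 48 mm inside. A finger pushing a jar the last 30 degrees to this place must lean well away from the funnel.
- hood_edge (a point): Middle of the front edge of the clear hood's top (133 mm above the bench). The hood covers all behind it (station x over 45 mm), 178 mm to either side, with side walls: jars there cannot be reached. Between hood and funnel both sides of the dial are open.
- beam_top (a point): Top of the level arm (22 mm wide, top 183 mm above the bench) that runs along the station's x axis from the funnel over the dial to the column.
- tin: Aluminium pouring tin, 130 mm long (its x), 60 mm wide (its y), 55 mm high, walls 3 mm, about 0.24 kg empty, closed on top, standing on the bench with four balls in it. Origin: centre of its underside; z up; +x points to its nose. Grasp it across its width, near the middle.
- flap (a joint): The tin's only closure, rad, 0 shut: a loose steel flap hung from the roof's front edge, 25 mm behind the nose, leaning down and forward to the floor's front edge, between the side walls. It swings outwards; its weight keeps it shut while the tin is level and opens it when the nose is tipped down over 30 degrees. Balls run out freely at 60 to 75 degrees.
- tin_lip (a point): Middle of the tin's front lower edge (65 mm ahead of its origin, at the underside): the lip over which the balls leave.
- ball1: White ceramic grinding ball, 22 mm across, 33 g, inside the tin at the start. Origin: its centre.
- ball2: White ceramic grinding ball, 22 mm across, 33 g, inside the tin at the start. Origin: its centre.
- ball3: White ceramic grinding ball, 22 mm across, 33 g, inside the tin at the start. Origin: its centre.
- ball4: White ceramic grinding ball, 22 mm across, 33 g, inside the tin at the start. Origin: its centre.
- dropper1: Bystander: amber glass dropper bottle with a black cap, 46 mm thick, about 105 mm tall, standing. Origin: centre of its underside.
- dropper2: Bystander: amber glass dropper bottle with a black cap, 46 mm thick, about 105 mm tall, standing. Origin: centre of its underside.
- dropper3: Bystander: amber glass dropper bottle with a black cap, 46 mm thick, about 105 mm tall, standing. Origin: centre of its underside.
- petri: Bystander: clear glass dish, 90 mm across, 16 mm tall, lying on the white board. Origin: centre of its underside.
- flask: Bystander: clear glass conical flask, 84 mm across the foot, 124 mm tall, standing. Origin: centre of its underside.
- reagent_jar: Bystander: white plastic reagent jar with a black screw cap, 64 mm thick, 95 mm tall, standing. Origin: centre of its underside.
- spatula: Bystander: steel spatula, 180 mm long, lying on the white board. Origin: near its middle.

How it is judged:
By the outcome, as a careful person would: the job done as asked, in the order asked, and still so for the second after the job is handed in, with the robot touching nothing.
It also fails if it takes over 72 s, if anything falls off the work surface, if the arm or the gripper's body presses on something with over 40 N, if the wrist force passes 120 N, or if a joint passes its speed limit or range.

## Working session

There is one attempt and no reset: what is moved stays moved. The work goes in short steps, Python scripts to look and compute and a tool call to move; the robot and the scene stay as the last step left them, time stands still between calls to the robot, and variables do not carry over. Pictures are saved under pics/ and viewed, at most 10 in all, crops included, and the job is handed in when it is done.

Besides the shell and the picture viewer there is one more tool, called as name(argument=value, ...) on one line, values as JSON. move_arm: Moves the arm, as the interface text tells. Its arguments: {"type":"object","properties":{"targets":{"type":"array"},"grip":{"type":"number"},"force":{"type":"number"}},"required":["targets"]}

```bash
mkdir -p pics; cat > h.py <<'E'
import numpy as np, cv2
from scipy.spatial.transform import Rotation as R
from cell import ctrl, eyes
def snap(n,f):
    im=eyes.capture(n); cv2.imwrite('pics/'+f,im[:,:,::-1]); return im
def cam(n):
    c=eyes.camera_info(n); M=np.array(c['rotation'],float)
    if M.shape!=(3,3): M=R.from_rotvec(M).as_matrix()
    f=192/np.tan(np.radians(c['fovy'])/2); return c,M,np.array(c['xyz']),f
def ray(n,u,v):
    c,M,p,f=cam(n); a=np.array([u-c['cx'],v-c['cy']])
    if n=='wrist':
        r=np.hypot(*a); t=r/f; d=np.array([*(a/max(r,1e-9)*np.sin(t)),np.cos(t)])
    else: d=np.array([*(a/f),1.])
    return p,M@d
def hit(n,u,v,z):
    p,d=ray(n,u,v); return p+d*(z-p[2])/d[2]
def proj(n,P):
    c,M,p,f=cam(n); q=M.T@(np.array(P)-p)
    if n=='wrist':
        t=np.arctan2(np.hypot(q[0],q[1]),q[2]); r=f*t/np.hypot(q[0],q[1]); return np.array([c['cx']+q[0]*r,c['cy']+q[1]*r])
    return np.array([c['cx']+f*q[0]/q[2],c['cy']+f*q[1]/q[2]])
E
python3 - <<'E'
from h import *
print(ctrl.get_state())
ims=[]
for n in ['scene','side','wrist']:
    c=eyes.camera_info(n);print(n,c)
    ims.append(snap(n,n+'0.png'))
    for t in ['station','tin','jar_mouth','funnel_mouth','funnel_outlet','hood_edge','dropper1','petri','flask','reagent_jar','spatula']:
        for d in eyes.trace(n,t)[:3]:
            m=d['mask']; ys,xs=np.nonzero(m); print(n,t,round(d['conf'],2),np.round(d['bbox']),len(xs),xs.mean().round(1) if len(xs) else 0,ys.mean().round(1) if len(xs) else 0)
E
```

```text
{'time_s': 0.0, 'joints': array([-1.50489487e-01,  2.07430980e-01,  1.54293812e+00, -2.90363481e-05,
        1.39354226e+00, -1.50546998e-01]), 'dq': array([ 0.00130528,  0.00058315,  0.00171276,  0.00122475,  0.00080841,
       -0.00097363]), 'tau': array([-8.39226868e-05, -3.70882022e+01, -2.81415099e+01,  6.96549774e-02,
        3.60915181e-02, -1.71865345e-04]), 'tool_pos': array([5.74134231e-01, 1.15574889e-04, 1.85092183e-01]), 'eef_rot': array([-2.22006325e+00, -2.22020238e+00,  2.19498037e-03]), 'contact_force': array([0.35678611, 0.26231922, 0.02781776]), 'torque': array([-0.06071245,  0.03494434,  0.01799889]), 'grasp_force': 0.0, 'grip_width': 1.0013658728849457}
scene {'fovy': 52.671649255518275, 'cx': 259.3836998074051, 'cy': 190.6232839240555, 'xyz': array([1.36370929, 0.47285991, 1.12824464]), 'rotation': array([-1.39391615, -2.19945307,  0.87401952])}
scene station 0.89 [186. 170. 313. 307.] 10948 255.4 239.0
scene station 0.54 [220. 182. 311. 246.] 2506 271.5 213.8
scene station 0.42 [160. 195. 173. 217.] 249 166.5 206.4
scene tin 0.87 [157. 156. 194. 189.] 609 172.5
[... 2094 characters left out ...]
ation 0.72 [ 67.   0. 512. 249.] 80836 304.1 102.4
wrist tin 0.81 [170. 333. 254. 374.] 2103 206.6 355.8
wrist tin 0.61 [161.   0. 367. 225.] 27501 281.3 116.1
wrist jar_mouth 0.72 [161.   1. 367. 226.] 27848 281.0 115.8
wrist funnel_mouth 0.86 [ 70.   0. 511. 252.] 81221 303.9 102.6
wrist funnel_outlet 0.82 [ 68.   0. 512. 247.] 80955 304.0 102.5
wrist hood_edge 0.93 [ 68.   1. 511. 249.] 80974 304.0 102.5
wrist dropper1 0.67 [306. 332. 333. 363.] 635 322.0 345.0
wrist dropper1 0.43 [122. 279. 137. 295.] 156 128.0 283.6
wrist dropper1 0.43 [ 69.   0. 512. 254.] 80960 303.9 102.4
wrist flask 0.48 [314. 352. 347. 364.] 109 334.5 357.0
wrist spatula 0.61 [ 68.   0. 512. 250.] 81312 303.9 102.6
```

View pics/scene0.png

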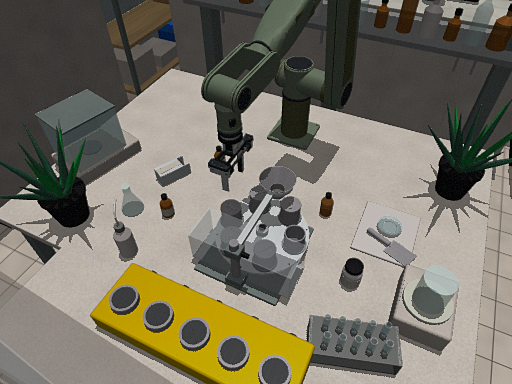

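View pics/side0.png

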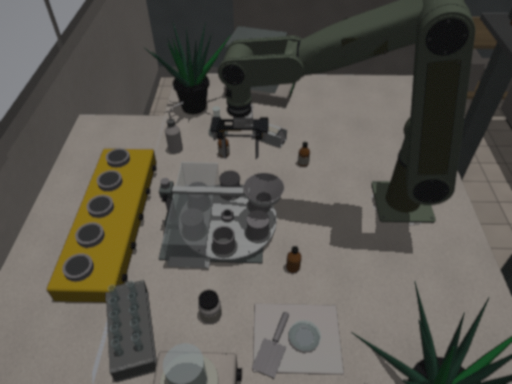

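View pics/wrist0.png

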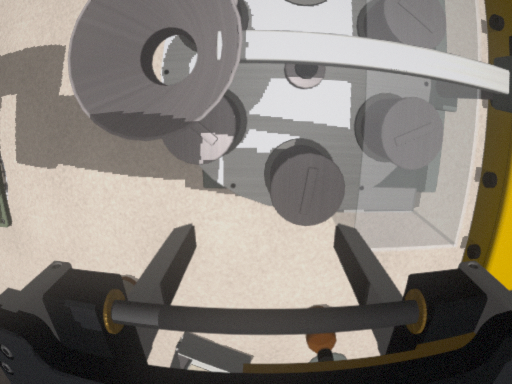

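Scene shows the station at (255,239), the tin at (172,171), droppers at (167,206) and (326,205). The wrist view shows the funnel at (160,60), the dial hub at (306,70), and the tin at the bottom (207,356).

```bash
python3 - <<'E'
from h import *
a=cv2.imread('pics/scene0.png')[155:310,180:320]; b=cv2.imread('pics/side0.png')[155:275,150:290]
a=cv2.resize(a,(400,443),interpolation=3); b=cv2.resize(b,(400,343),interpolation=3)
b=cv2.convertScaleAbs(b,alpha=1.5,beta=20)
o=np.zeros((443,800,3),np.uint8); o[:,:400]=a; o[:343,400:]=b; cv2.imwrite('pics/crop1.png',o)
print('hub',hit('wrist',306,70,.055),'outlet',hit('wrist',182,58,.124), 'jars',hit('wrist',308,182,.12),hit('wrist',412,132,.12))
print('beam',hit('wrist',250,45,.183),hit('wrist',500,80,.183))
# tin masks
for n in ['scene','side']:
    eyes.capture(n)
    for t in ['tin','dropper1','flask','reagent_jar']:
        for d in eyes.trace(n,t)[:3]:
            ys,xs=np.nonzero(d['mask'])
            if len(xs)<20 or len(xs)>1000: continue
            box=cv2.boxPoints(cv2.minAreaRect(np.c_[xs,ys].astype(np.float32)))
            print(n,t,d['conf'],hit(n,xs.mean(),ys.mean(),.045).round(3),[hit(n,*q,.03)[:2].round(3).tolist() for q in box] if t=='tin' else '')
E
```

```text
hub [0.62083918 0.12382348 0.055     ] outlet [0.5029086  0.12843297 0.124     ] jars [0.61588216 0.01373605 0.12      ] [0.71785503 0.06456918 0.12      ]
beam [0.56596607 0.12497674 0.183     ] [0.77349491 0.12129158 0.183     ]
scene tin 0.74 [ 0.496 -0.331  0.045] [[0.508, -0.423], [0.372, -0.36], [0.452, -0.264], [0.579, -0.327]]
scene dropper1 0.82 [ 0.661 -0.243  0.045] 
scene dropper1 0.65 [0.403 0.291 0.045] 
scene dropper1 0.57 [ 0.315 -0.217  0.045] 
scene flask 0.88 [ 0.702 -0.376  0.045] 
scene reagent_jar 0.78 [0.644 0.454 0.045] 
side tin 0.89 [ 0.457 -0.302  0.045] [[0.558, -0.311], [0.532, -0.438], [0.396, -0.358], [0.427, -0.239]]
side dropper1 0.84 [0.404 0.295 0.045] 
side dropper1 0.61 [ 0.347 -0.191  0.045] 
side flask 0.48 [ 0.709 -0.464  0.045] 
side flask 0.26 [ 0.457 -0.303  0.045] 
side reagent_jar 0.78 [0.648 0.458 0.045]
```

View pics/crop1.png

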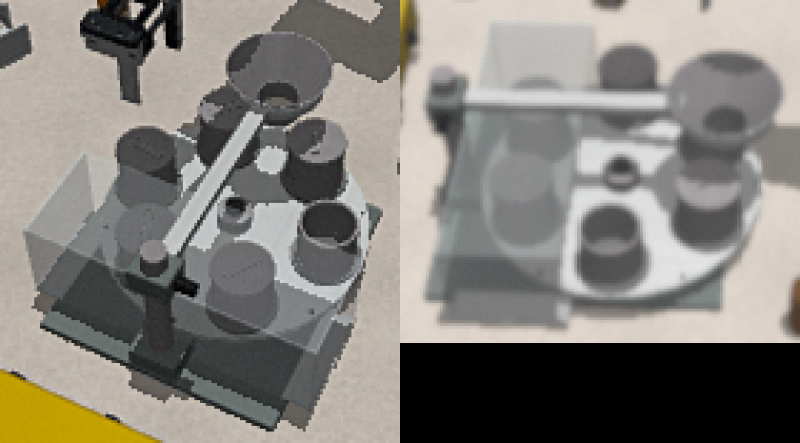

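The crop shows the open jar at the +y side (scene crop (328,235), side crop (610,240)). That puts it at about q = +90°, i.e. 3 clicks. I'll push the lidded jar at station −90° towards +x with closed fingers, well clear of the funnel.

move_arm(targets=[[1, -2.5, 0, 0], [1, -2.5, 0, 0], [1, -2.5, 0, 0], [1, -2.5, 2, 0], [1, -2.5, 4.5, 0], [1, -2.5, 7, 0], [1, -2.5, 9, 0], [1, -2.5, 10, 0]], grip=0, force=20)

```text
time_s: 3.3
tool_pos: [0.5499, 0.0097, 0.0849]
eef_rot: [-2.221, -2.22, 0.002]
contact_force: [0.6, -0.0, -0.6]
grip_width: 0.184
grasp_force: 0.0
```

move_arm(targets=[[0, 1.5, 0, 0], [0, 2.5, 0, 0], [0, 3.5, 0, 0], [0, 4.5, 0, 0], [0, 5.5, 0, 0], [0, 6.5, 0, 0], [0, 7.0, 0, 0], [0, 7.0, 0, 0]])

```text
time_s: 4.3
tool_pos: [0.6215, 0.0102, 0.0868]
eef_rot: [2.22, 2.22, 0.003]
contact_force: [0.2, -0.0, 0.2]
grip_width: 0.006
grasp_force: 0.0
```

```bash
python3 - <<'E'
from h import *
s=ctrl.get_state();print(s['time_s'],s['tool_pos'],s['contact_force'])
w=snap('wrist','w1.png'); b=snap('side','s1.png')[155:275,150:290]
b=cv2.convertScaleAbs(cv2.resize(b,(336,288),interpolation=3),alpha=1.5,beta=20)
o=np.zeros((384,800,3),np.uint8); o[:,:464]=w[:,:464];o[:288,464:]=b; cv2.imwrite('pics/c2.png',o[:,:,::-1])
E
```

```text
4.3 [0.62154025 0.01017718 0.08683918] [ 0.20199627 -0.01229431  0.16652946]
```

View pics/c2.png

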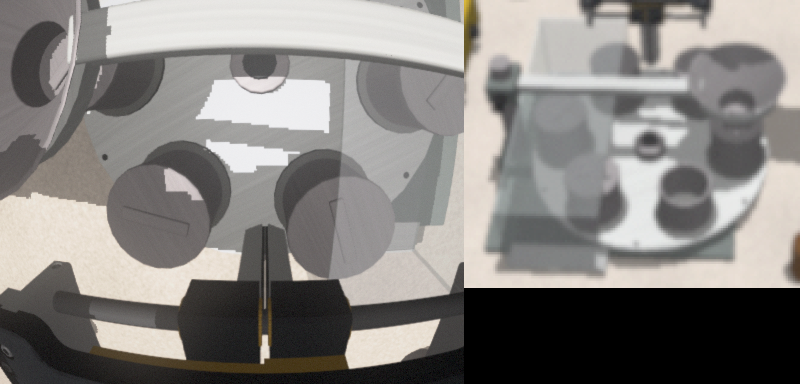

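The dial moved one click: lidded jars now at wrist (158,222) and (340,227), i.e. ±30° either side of the finger. Next I lift over, get behind the left one and push it two clicks.

move_arm(targets=[[0, -1, -3, 0], [0, -1, -6, 0], [0, -5, -6, 0], [0, -10, -6, 0], [0, -13, -6, 0], [0, -13, -5, 0], [0, -13, -2, 0], [0, -13, 0, 0]])

```text
time_s: 5.4
tool_pos: [0.4912, 0.01, 0.0853]
eef_rot: [2.221, 2.221, 0.002]
contact_force: [-0.1, 0.4, 0.0]
grip_width: 0.006
grasp_force: 0.0
```

move_arm(targets=[[0, 1, 0, 0], [0, 2, 0, 0], [0, 3, 0, 0], [0, 4, 0, 0], [0, 5, 0, 0], [0, 6, 0, 0], [0, 7, 0, 0], [0, 7.5, 0, 0]])

```text
time_s: 6.4
tool_pos: [0.565, 0.0083, 0.0864]
eef_rot: [-2.222, -2.22, 0.005]
contact_force: [-5.5, -4.2, 0.7]
grip_width: 0.008
grasp_force: 2.7
```

move_arm(targets=[[0, 0.6, 0, 0], [0, 1.4, 0, 0], [0, 2.2, 0, 0], [0, 3, 0, 0], [0, 4, 0, 0], [0, 5, 0, 0], [0, 5.5, 0, 0], [0, 5.5, 0, 0]])

```text
time_s: 7.4
tool_pos: [0.6219, 0.0103, 0.087]
eef_rot: [2.219, 2.22, 0.004]
contact_force: [0.6, -0.4, 0.1]
grip_width: 0.01
grasp_force: 0.0
```

move_arm(targets=[[0, -1, 0, 0], [0, -1.5, -4, 0], [0, -2, -8, 0], [-4, -3, -14, 0], [-10, -4, -20, 0], [-16, -6, -22, 0], [-22, -8, -22, 0], [-25, -10, -22, 0]], grip=100)

```text
time_s: 8.4
tool_pos: [0.5218, -0.2373, 0.3076]
eef_rot: [2.218, 2.219, 0.001]
contact_force: [-0.4, 0.3, 0.2]
grip_width: 0.818
grasp_force: 0.0
```

```bash
python3 - <<'E'
from h import *
s=ctrl.get_state();print(s['time_s'],s['tool_pos'],s['contact_force'],s['joints'])
w=snap('wrist','w2.png'); b=snap('side','s2.png')[155:275,150:290]
for d in eyes.trace('wrist','tin')[:2]:
    ys,xs=np.nonzero(d['mask']); print(d['conf'],d['bbox'],len(xs))
    box=cv2.boxPoints(cv2.minAreaRect(np.c_[xs,ys].astype(np.float32)));print(box.round(),[hit('wrist',*q,.05).round(3) for q in box])
b=cv2.convertScaleAbs(cv2.resize(b,(288,247),interpolation=3),alpha=1.5,beta=20)
o=np.zeros((384,800,3),np.uint8); o[:,:512]=w;o[:247,512:]=b; cv2.imwrite('pics/c3.png',o[:,:,::-1])
E
```

```text
8.4 [ 0.52178724 -0.23729713  0.30755082] [-0.41304628  0.26257489  0.23897617] [-5.77812627e-01  1.34611082e-01  1.37822417e+00  6.20076021e-05
  1.62483909e+00 -5.78331509e-01]
0.61 [195.4, 180.8, 283.0, 256.0] 3366
[[193. 221.]
 [213. 181.]
 [284. 216.]
 [265. 256.]] [array([ 0.401, -0.342,  0.05 ]), array([ 0.439, -0.273,  0.05 ]), array([ 0.554, -0.333,  0.05 ]), array([ 0.521, -0.407,  0.05 ])]
0.47 [243.3, 2.0, 369.7, 34.9] 3630
[[245.   0.]
 [371.   0.]
 [371.  36.]
 [245.  36.]] [array([0.493, 0.014, 0.05 ]), array([0.692, 0.027, 0.05 ]), array([ 0.69 , -0.037,  0.05 ]), array([ 0.493, -0.046,  0.05 ])]
```

View pics/c3.png

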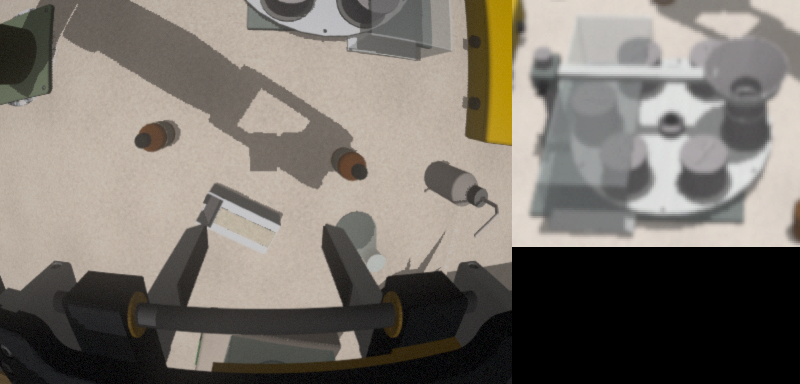

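The dial now seems home: the side crop shows lidded jars everywhere but under the funnel. The tin shows at wrist (240,218), with its open nose and flap at the left end, around (207,207). I'll go above it, aligned with its width.

move_arm(targets=[[-3, -1, 0, -0.18], [-6, -2, 2, -0.36], [-9, -3, 5, -0.54], [-10.5, -4, 8, -0.72], [-10.5, -4, 11, -0.9], [-10.5, -4, 13, -1.08], [-10.5, -4, 14, -1.08], [-10.5, -4, 14, -1.08]])

```text
time_s: 9.55
tool_pos: [0.4824, -0.3393, 0.1654]
eef_rot: [-0.765, -3.046, -0.001]
contact_force: [-0.1, 0.0, 0.1]
grip_width: 1.0
grasp_force: 0.0
```

```bash
python3 - <<'E'
from h import *
s=ctrl.get_state();print(s['time_s'],s['tool_pos'],s['contact_force'],s['joints'])
M=R.from_rotvec(s['eef_rot']).as_matrix();print(M.round(2))
w=snap('wrist','w3.png')
for d in eyes.trace('wrist','tin')[:2]:
    ys,xs=np.nonzero(d['mask']); print(d['conf'],d['bbox'],len(xs))
C=np.array([.479,-.341,.0])
a=np.radians(152);n=np.array([np.cos(a),np.sin(a),0]);l=np.array([-n[1],n[0],0])
for z in(0,.055):
  q=np.array([proj('wrist',C+n*i*.065+l*j*.03+[0,0,z]) for i,j in((1,1),(1,-1),(-1,-1),(-1,1))]); print(q.round())
  cv2.polylines(w,[q.astype(np.int32)],True,(255,0,0) if z else (0,255,0),1)
cv2.imwrite('pics/w3b.png',cv2.resize(w,(780,585),interpolation=3)[:,:,::-1])
E
```

```text
9.55 [ 0.4824235  -0.33925774  0.16539049] [-0.05462128  0.00054529  0.10699084] [-7.59764409e-01  2.55420300e-01  1.52608828e+00  3.06452833e-04
  1.36120535e+00 -1.83858586e+00]
[[-0.88  0.47 -0.  ]
 [ 0.47  0.88  0.  ]
 [ 0.    0.   -1.  ]]
0.97 [227.0, 116.2, 291.5, 239.5] 6682
[[239. 118.]
 [288. 118.]
 [286. 218.]
 [241. 218.]]
[[234. 120.]
 [292. 120.]
 [290. 235.]
 [237. 235.]]
```

View pics/w3b.png

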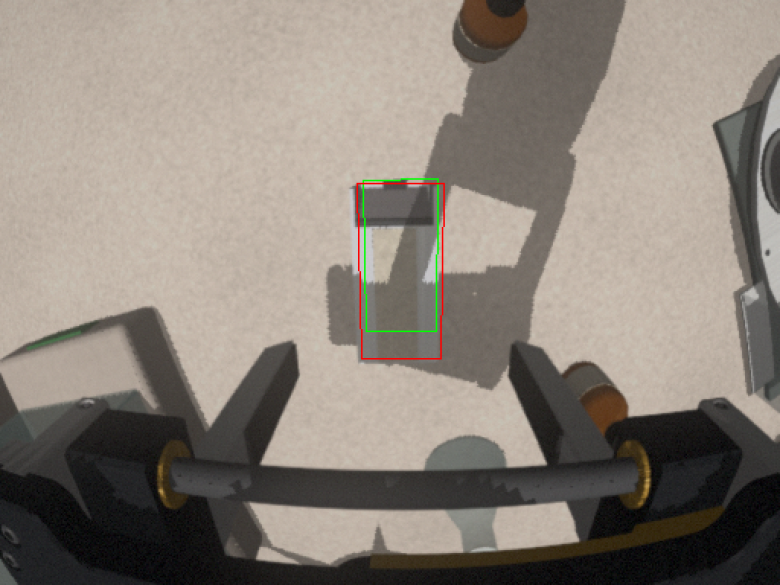

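The nose and flap show at the top of the picture (display (395,205)) and the projected box fits within about 3 mm. I'll grasp about 23 mm behind the middle, so that the tin can later swing nose-down in the pads.

move_arm(targets=[[-2.2, -0.5, 3, 0], [-2.2, -0.5, 6, 0], [-2.2, -0.5, 9, 0], [-2.2, -0.5, 11, 0], [-2.2, -0.5, 12.5, 0], [-2.2, -0.5, 13.5, 0], [-2.2, -0.5, 14, 0], [-2.2, -0.5, 14, 0]], grip=100)

```text
time_s: 10.65
tool_pos: [0.4994, -0.3554, 0.026]
eef_rot: [0.763, 3.047, -0.0]
contact_force: [0.8, -0.3, 1.0]
grip_width: 1.0
grasp_force: 0.0
```

move_arm(targets=[[0, 0, 0, 0], [0, 0, 0, 0], [0, 0, 0, 0], [0, 0, 0, 0], [0, 0, 0, 0], [0, 0, 0, 0], [0, 0, 0, 0], [0, 0, 0, 0]], grip=0, force=40)

```text
time_s: 11.65
tool_pos: [0.4996, -0.3551, 0.0261]
eef_rot: [0.763, 3.047, 0.001]
contact_force: [2.2, 3.0, 1.9]
grip_width: 0.634
grasp_force: 40.0
```

move_arm(targets=[[0, 0, -0.5, 0], [0, 0, -1.5, 0], [0, 0, -2.5, 0], [0, 0, -3.5, 0], [0, 0, -5, 0], [0, 0, -6.5, 0], [0, 0, -8, 0], [0, 0, -9, 0]])

```text
time_s: 12.65
tool_pos: [0.4998, -0.3557, 0.1176]
eef_rot: [0.763, 3.046, -0.001]
contact_force: [0.2, 0.9, -3.8]
grip_width: 0.635
grasp_force: 40.0
```

```bash
python3 - <<'E'
from h import *
s=ctrl.get_state();print(s['time_s'],s['tool_pos'],s['contact_force'],s['grip_width'],s['grasp_force'])
w=snap('wrist','w4.png')
for d in eyes.trace('wrist','tin')[:2]:
    ys,xs=np.nonzero(d['mask']); print(d['conf'],d['bbox'],len(xs))
E
```

```text
12.65 [ 0.49976542 -0.35571163  0.11755105] [ 0.20256824  0.93457979 -3.84870168] 0.6345711878894099 39.960840940475464
0.89 [209.1, 89.6, 317.0, 295.8] 19242
```

View pics/w4.png

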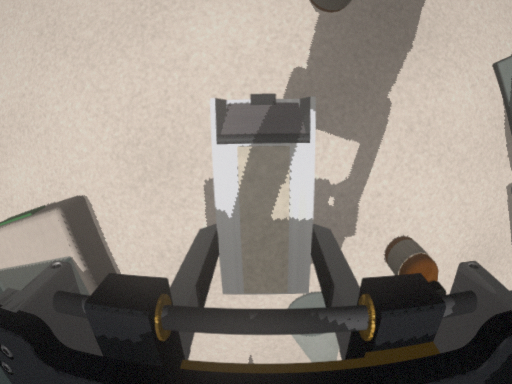

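Tin held level at 40 N. The lifted weight is about 3.8 N, which fits the tin plus four balls; the nose is at (263,97), tail at (265,293). Next I raise it and carry it towards the funnel, with a look on the way.

move_arm(targets=[[0, 0.5, -2, 0], [0.5, 2, -5, 0], [1.5, 4.5, -8, 0], [3, 7.5, -11, 0], [4.5, 11, -14, 0], [6, 14.5, -16, 0], [7.5, 17.5, -17, 0], [8, 19, -17.2, 0]])

```text
time_s: 13.75
tool_pos: [0.5188, -0.1484, 0.2897]
eef_rot: [0.76, 3.046, -0.001]
contact_force: [0.2, -0.7, -4.8]
grip_width: 0.634
grasp_force: 40.0
```

```bash
python3 - <<'E'
from h import *
s=ctrl.get_state();print(s['time_s'],s['tool_pos'],s['contact_force'],s['grasp_force'])
w=snap('wrist','w5.png')
# rim model overlay at guess
F=np.array([.500,.130,0])
t=np.linspace(0,2*np.pi,60)
for r,z,c in((.064,.2,(255,0,0)),(.024,.124,(0,255,0))):
    q=np.array([proj('wrist',F+[r*np.cos(a),r*np.sin(a),z]) for a in t]); cv2.polylines(w,[q.astype(np.int32)],True,c,1)
print(proj('wrist',F+[0,0,.2]),proj('wrist',[.62,.127,.055]))
cv2.imwrite('pics/w5b.png',cv2.resize(w,(780,585),interpolation=3)[:,:,::-1])
E
```

```text
13.75 [ 0.51875544 -0.14841678  0.28967436] [ 0.24627022 -0.69426461 -4.75637081] 39.96259689331055
[473.33161177  65.99242041] [440.18103366 142.63297529]
```

View pics/w5b.png

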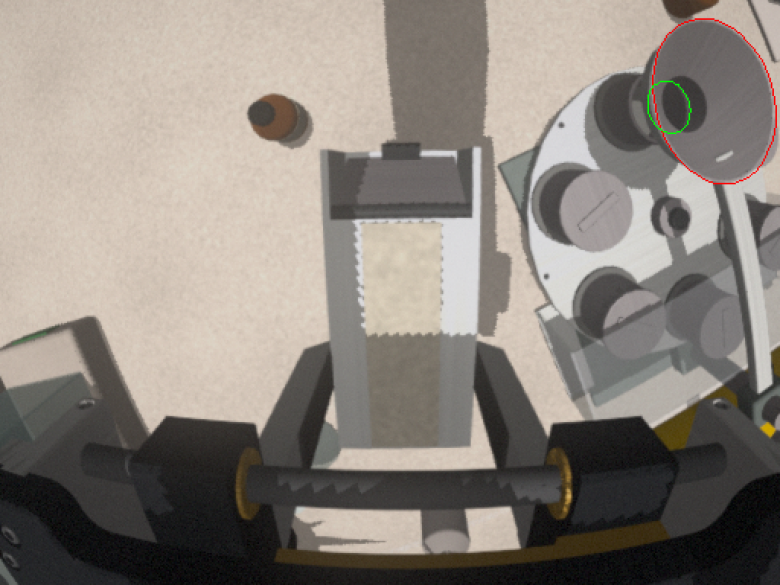

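The funnel rim model overlays exactly (display (713,100)), so the funnel axis is at (0.500, 0.130). Now I carry the tin over it.

move_arm(targets=[[1, 2, 0, 0], [2.5, 5, 0, 0], [4.5, 9, 0, 0], [6.5, 13, 0, 0], [8.5, 17, 0, 0], [10.3, 20.5, 0, 0], [11.5, 23, 0, 0], [11.9, 23.7, 0, 0]])

```text
time_s: 14.8
tool_pos: [0.5249, 0.1156, 0.2869]
eef_rot: [-0.761, -3.047, 0.002]
contact_force: [0.3, -0.1, -5.0]
grip_width: 0.632
grasp_force: 40.0
```

move_arm(targets=[[0, 0, 0, 0], [0, 0, 0, 0], [0, 0, 0, 0], [0, 0, 0, 0], [0, 0, 0, 0], [0, 0, 0, 0], [0, 0, 0, 0], [0, 0, 0, 0]], force=14)

```text
time_s: 15.8
tool_pos: [0.525, 0.1152, 0.2879]
eef_rot: [-0.763, -3.048, 0.0]
contact_force: [-0.9, -0.7, -3.0]
grip_width: 0.635
grasp_force: 14.0
```

```bash
cat > st.py <<'E'
from h import *
s=ctrl.get_state();print(s['time_s'],s['tool_pos'].round(4),s['contact_force'].round(2),s['torque'].round(3),s['grip_width'].round(3),s['grasp_force'])
eyes.capture('wrist')
for d in eyes.trace('wrist','tin')[:1]: print(d['conf'],np.round(d['bbox']),d['mask'].sum())
for d in eyes.trace('wrist','ball1')[:4]: print('ball',d['conf'],np.round(d['bbox']))
E
python3 st.py
```

```text
Traceback (most recent call last):
  File "st.py", line 2, in <module>
    s=ctrl.get_state();print(s['time_s'],s['tool_pos'].round(4),s['contact_force'].round(2),s['torque'].round(3),s['grip_width'].round(3),s['grasp_force'])
                                                                                                                 ^^^^^^^^^^^^^^^^^^^^^
AttributeError: 'float' object has no attribute 'round'
```

```bash
sed -i "s/s\['grip_width'\].round(3)/s['grip_width']/" st.py; python3 st.py
```

```text
15.8 [0.525  0.1152 0.2879] [-0.85 -0.7  -2.98] [ 0.024 -0.093 -0.024] 0.6346640469530759 13.984605073928833
0.75 [210.  92. 318. 296.] 19270
```

move_arm(targets=[[0, 0, 0, 0], [0, 0, 0, 0], [0, 0, 0, 0], [0, 0, 0, 0], [0, 0, 0, 0], [0, 0, 0, 0], [0, 0, 0, 0], [0, 0, 0, 0]], force=9)

```text
time_s: 16.95
tool_pos: [0.525, 0.1151, 0.2879]
eef_rot: [0.763, 3.047, 0.0]
contact_force: [-0.3, 0.1, -3.2]
grip_width: 0.638
grasp_force: 9.0
```

```bash
python3 st.py
```

```text
16.95 [0.525  0.1151 0.2879] [-0.25  0.1  -3.19] [ 0.092 -0.091 -0.007] 0.6381623879891161 8.998374491930008
0.79 [217. 117. 317. 302.] 15244
```

The tin has begun to turn in the pads. I ease the grip a little more.

move_arm(targets=[[0, 0, 0, 0], [0, 0, 0, 0], [0, 0, 0, 0], [0, 0, 0, 0], [0, 0, 0, 0], [0, 0, 0, 0], [0, 0, 0, 0], [0, 0, 0, 0]], force=7)

```text
time_s: 18.1
tool_pos: [0.525, 0.1151, 0.2878]
eef_rot: [-0.763, -3.047, -0.0]
contact_force: [-0.5, -0.3, -2.5]
grip_width: 0.638
grasp_force: 7.0
```

```bash
python3 st.py; python3 - <<'E'
from h import *
s=ctrl.get_state();M=R.from_rotvec(s['eef_rot']).as_matrix();P=s['tool_pos']-.005*M[:,2]
for th in (0,20,40,50,60,70,80,90):
    c,q=np.cos(np.radians(th)),np.sin(np.radians(th)); o=[]
    for x in(-41,89):
        for y in(-30,30):
            for z in(-31,24):
                if x==89 and z==24:xx=64
                else: xx=x
                X=(c*xx+q*z)/1e3; Z=(-q*xx+c*z)/1e3
                o.append(proj('wrist',P+M[:,0]*X+M[:,1]*y/1e3-M[:,2]*Z))
    o=np.array(o);print(th,o.min(0).round(),o.max(0).round())
E
```

```text
18.1 [0.525  0.1151 0.2878] [-0.52 -0.26 -2.54] [ 0.049 -0.065  0.018] 0.6384010618439 6.99842669069767
0.83 [215. 119. 316. 304.] 14934
0 [214.  99.] [318. 293.]
20 [220. 118.] [313. 291.]
40 [216. 132.] [316. 288.]
50 [215. 137.] [318. 293.]
60 [213. 144.] [319. 297.]
70 [212. 153.] [320. 299.]
80 [212. 162.] [320. 299.]
90 [212. 173.] [320. 296.]
```

move_arm(targets=[[0, 0, 0, 0], [0, 0, 0, 0], [0, 0, 0, 0], [0, 0, 0, 0], [0, 0, 0, 0], [0, 0, 0, 0], [0, 0, 0, 0], [0, 0, 0, 0]], force=5)

```text
time_s: 19.25
tool_pos: [0.525, 0.1151, 0.2879]
eef_rot: [0.763, 3.047, -0.0]
contact_force: [-0.1, 0.6, -2.8]
grip_width: 0.638
grasp_force: 5.0
```

```bash
python3 st.py; python3 - <<'E'
from h import *
for n in('side','scene'):
    eyes.capture(n)
    for t in('tin','ball1'):
        for d in eyes.trace(n,t)[:3]: print(n,t,d['conf'],np.round(d['bbox']),d['mask'].sum())
f=[ctrl.get_state()['contact_force'][2]]
for i in range(5): eyes.capture('wrist'); f.append(ctrl.get_state()['contact_force'][2])
print(np.round(f,2))
E
```

```text
19.25 [0.525  0.1151 0.2879] [-0.09  0.56 -2.84] [ 0.069 -0.123  0.011] 0.6382836661750657 4.9984245747327805
0.89 [216. 118. 314. 306.] 15136
ball 0.62 [189. 108. 403. 245.]
side tin 0.87 [232. 148. 281. 193.] 996
side tin 0.75 [283. 249. 302. 273.] 324
side tin 0.5 [161. 163. 284. 268.] 9881
side ball1 0.17 [157. 163. 282. 269.] 10127
scene tin 0.71 [251. 150. 294. 180.] 788
[-2.34 -2.91 -2.17 -2.15 -2.14 -2.48]
```

Measured weight is now about 2.4 N, which is the empty tin. I'll use the last picture as a composite of wrist, scene and side views.

```bash
python3 - <<'E'
from h import *
w=eyes.capture('wrist');a=eyes.capture('scene');b=eyes.capture('side')
np.savez('v.npz',w=w,a=a,b=b)
o=np.zeros((600,800,3),np.uint8)
o[:330,:440]=cv2.resize(w,(440,330),interpolation=3)
A=cv2.resize(a[130:250,230:330],(360,432),interpolation=3);o[:432,440:]=A
B=cv2.convertScaleAbs(cv2.resize(b[135:275,150:310],(308,270),interpolation=3),alpha=1.5,beta=20);o[330:,:308]=B
W=cv2.resize(b[60:384,60:440],(190,162),interpolation=3);o[436:598,310:500]=W
W=cv2.resize(a[130:330,100:420],(270,168),interpolation=3);o[432:,510:780]=W
cv2.imwrite('pics/last.png',o[:,:,::-1])
E
```

```text
(no output)
```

View pics/last.png

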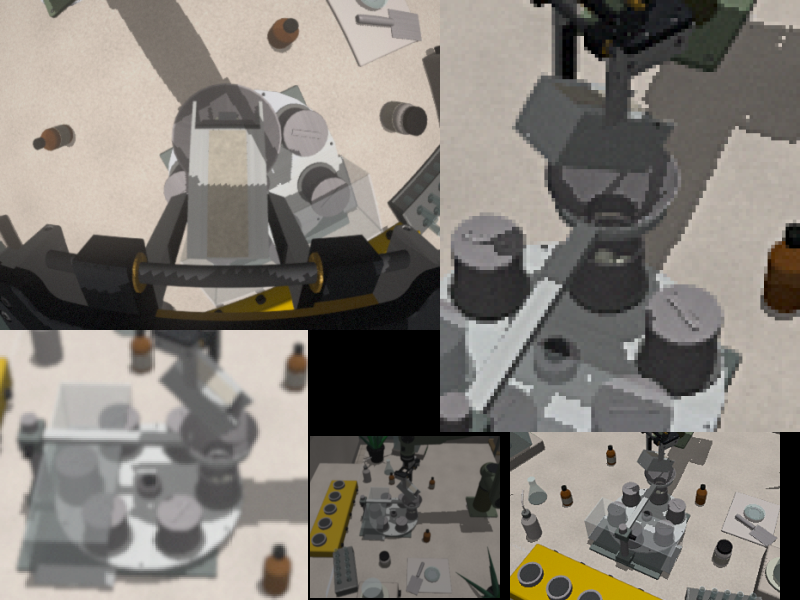

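The scene crop shows white balls in the jar under the funnel (605,255), and the tin hangs at about 42° nose-down. To be sure it is empty, I'll press the nose gently against the funnel's far inner wall to steepen it, then back off.

move_arm(targets=[[0, 0, 1, 0], [0, 0, 2.2, 0], [1, 0, 2.2, 0], [2, 0, 2.2, 0], [3, 0, 2.2, 0], [4, 0, 2.2, 0], [5, 0, 2.2, 0], [5.5, 0, 2.0, 0]], force=6)

```text
time_s: 21.1
tool_pos: [0.4779, 0.1404, 0.2707]
eef_rot: [0.762, 3.041, -0.0]
contact_force: [1.4, -3.0, 4.4]
grip_width: 0.639
grasp_force: 6.0
```

move_arm(targets=[[-1, 0, -0.5, 0], [-2, 0, -1, 0], [-3, 0, -1.5, 0], [-4, 0, -2, 0], [-4.5, 0, -2.2, 0], [-4.5, 0, -2.2, 0], [-4.5, 0, -2.2, 0], [-4.5, 0, -2.2, 0]])

```text
time_s: 22.1
tool_pos: [0.5159, 0.12, 0.2897]
eef_rot: [-0.763, -3.047, 0.0]
contact_force: [-0.0, 0.1, -2.0]
grip_width: 0.639
grasp_force: 6.0
```

```bash
python3 st.py; python3 - <<'E'
from h import *
f=[]
for i in range(8): eyes.capture('side'); f.append(ctrl.get_state()['contact_force'][2])
print(np.round(f,2),np.mean(f))
for d in eyes.trace('side','tin')[:1]: print(d['conf'],np.round(d['bbox']),d['mask'].sum())
E
```

```text
22.1 [0.5159 0.12   0.2897] [-0.05  0.09 -1.99] [ 0.016 -0.06   0.006] 0.6386811147909524 5.998136177659035
0.83 [214. 132. 314. 311.] 14749
[-2.84 -3.35 -2.8  -3.13 -2.79 -3.3  -2.29 -2.59] -2.8844131427486506
0.82 [236. 148. 280. 192.] 1079
```

```bash
cat > fit.py <<'E'
from h import *
from scipy.optimize import minimize
f=[]
for i in range(12): eyes.capture('wrist'); f.append(ctrl.get_state()['contact_force'][2])
print('W',np.mean(f),np.std(f))
m=eyes.trace('wrist','tin')[0]['mask']
s=ctrl.get_state();M=R.from_rotvec(s['eef_rot']).as_matrix();P=s['tool_pos']-.005*M[:,2]
c0,Mc,pc,fo=cam('wrist')
def pr(X):
    q=(X-pc)@Mc; h=np.hypot(q[:,0],q[:,1]); r=fo*np.arctan2(h,q[:,2])/h
    return np.c_[c0['cx']+q[:,0]*r,c0['cy']+q[:,1]*r]
best=[]
t=np.linspace(0,1,6)[:,None]
for th in range(0,95,5):
  c,q=np.cos(np.radians(th)),np.sin(np.radians(th))
  for dx in range(-8,9,4):
    for dz in range(-12,13,4):
      im=np.zeros((384,512),np.uint8)
      pts=np.array([(x+dx,y,z+dz) for x,z in((-41,-31),(-41,24),(64,24),(89,-31)) for y in(-30,30)],float)
      X=np.c_[c*pts[:,0]+q*pts[:,2],pts[:,1],-q*pts[:,0]+c*pts[:,2]]/1e3
      W=P+X[:,:1]*M[:,0]+X[:,1:2]*M[:,1]-X[:,2:]*M[:,2]
      cv2.fillConvexPoly(im,cv2.convexHull(pr(W).astype(np.int32)),1)
      for sx in (0,): best.append(((im&m).sum()/(im|m).sum(),th,dx,dz))
best.sort(reverse=True);print(best[:6])
E
python3 fit.py
```

```text
W -2.696298091101841 0.46723829933071204
[(np.float64(0.927805335835903), 50, -8, -8), (np.float64(0.9234972677595629), 55, -8, -4), (np.float64(0.92), 55, -8, -8), (np.float64(0.9110383229610219), 50, -8, -4), (np.float64(0.9083500334001336), 45, -8, -8), (np.float64(0.908291053882217), 60, -8, 0)]
```

move_arm(targets=[[0, 0, 1, 0], [0.5, 0, 2, 0], [1.5, 0, 2, 0], [2.5, 0, 2, 0], [3.5, 0, 2, 0], [4.5, 0, 2, 0], [5.5, 0, 2, 0], [5.8, 0, 2, 0]])

```text
time_s: 24.35
tool_pos: [0.4665, 0.1468, 0.2729]
eef_rot: [0.762, 3.041, 0.001]
contact_force: [0.9, -2.8, 6.1]
grip_width: 0.635
grasp_force: 6.0
```

move_arm(targets=[[-1, 0, -0.5, 0], [-2, 0, -1, 0], [-3, 0, -1.5, 0], [-4, 0, -2, 0], [-5, 0, -2, 0], [-5.5, 0, -2, 0], [-5.5, 0, -2, 0], [-5.5, 0, -2, 0]])

```text
time_s: 25.35
tool_pos: [0.5132, 0.1214, 0.2896]
eef_rot: [-0.763, -3.047, 0.0]
contact_force: [0.2, 0.6, -2.4]
grip_width: 0.638
grasp_force: 6.0
```

```bash
python3 fit.py
```

```text
W -2.4333093845659532 0.5786885606788762
[(np.float64(0.9402943818671826), 55, -8, -8), (np.float64(0.93451005113119), 55, -8, -12), (np.float64(0.9320011297839288), 60, -4, -12), (np.float64(0.9302945301542777), 50, -8, -12), (np.float64(0.9253348136839914), 65, -4, -8), (np.float64(0.9231085808354482), 50, -8, -8)]
```

move_arm(targets=[[0.7, 0, -0.8, 0], [0, 0, 0, 0], [0.7, 0, -0.8, 0], [0, 0, 0, 0], [0.7, 0, -0.8, 0], [0, 0, 0, 0], [0, 0, 0, 0], [0, 0, 0, 0]], force=8)

```text
time_s: 27.0
tool_pos: [0.5135, 0.1211, 0.2895]
eef_rot: [-0.763, -3.047, 0.0]
contact_force: [0.3, 0.2, -2.1]
grip_width: 0.637
grasp_force: 8.0
```

```bash
python3 fit.py
```

```text
W -2.5751516090550473 0.5169759681018639
[(np.float64(0.9360907456079679), 55, -8, -8), (np.float64(0.9345741680767061), 50, -8, -12), (np.float64(0.9326443085143781), 55, -8, -12), (np.float64(0.927034677990092), 60, -4, -12), (np.float64(0.9220877458396369), 50, -8, -8), (np.float64(0.9197586517789028), 60, -4, -8)]
```

Weight steady at about 2.5 N, so the tin is empty. I carry it back, raised, to its old place.

move_arm(targets=[[0, 0, -2, 0], [0, 0, -4.5, 0], [-1, -3, -5, 0], [-3, -7, -5, 0], [-5, -12, -5, 0], [-7, -18, -5, 0], [-9, -24, -5, 0], [-11, -30, -5, 0]], force=20)

```text
time_s: 28.65
tool_pos: [0.4691, -0.1948, 0.3401]
eef_rot: [0.763, 3.047, -0.0]
contact_force: [0.8, 0.2, -2.4]
grip_width: 0.634
grasp_force: 20.0
```

move_arm(targets=[[-1.5, -5, 0, 0], [-2.5, -9, 2, 0], [-3.3, -11.7, 6, 0], [-3.5, -12.7, 11, 0], [-3.5, -12.7, 15, 0], [-3.5, -12.7, 18, 0], [-3.5, -12.7, 20.5, 0], [-3.5, -12.7, 21.5, 0]])

```text
time_s: 29.65
tool_pos: [0.4396, -0.3206, 0.123]
eef_rot: [-0.763, -3.045, -0.003]
contact_force: [-0.5, 0.4, -2.3]
grip_width: 0.636
grasp_force: 20.0
```

```bash
python3 st.py;python3 fit.py
```

```text
29.65 [ 0.4396 -0.3206  0.123 ] [-0.5   0.39 -2.3 ] [ 0.083 -0.012 -0.013] 0.6364265700678587 19.993229806423187
0.77 [214. 143. 318. 310.] 14017
ball 0.4 [488. 102. 510. 290.]
ball 0.35 [234. 144. 296. 160.]
W -2.5637560358426774 0.4679903808147534
[(np.float64(0.9441735906063311), 55, -8, -8), (np.float64(0.9330826544112527), 50, -8, -12), (np.float64(0.9290393013100436), 50, -8, -8), (np.float64(0.9266791173825828), 55, -8, -12), (np.float64(0.925665259065621), 55, -8, -4), (np.float64(0.9241462273608234), 60, -8, -4)]
```

move_arm(targets=[[0, 0, 1, 0], [0, 0, 2, 0], [-0.2, 0, 2.8, 0], [-0.5, 0, 3.5, 0], [-0.9, 0, 4, 0], [-1.5, 0, 4.3, 0], [-2.2, 0, 4.7, 0], [-2.9, 0, 5.1, 0]], force=6)

```text
time_s: 31.45
tool_pos: [0.4682, -0.3366, 0.0752]
eef_rot: [0.763, 3.044, -0.003]
contact_force: [3.0, -0.2, 4.6]
grip_width: 0.637
grasp_force: 6.0
```

move_arm(targets=[[-0.6, 0, 0.5, 0], [-1.3, 0, 1, 0], [-1.9, 0, 1.7, 0], [-2.4, 0, 2.3, 0], [-2.8, 0, 2.9, 0], [-3.2, 0, 3.6, 0], [-3.4, 0, 4.2, 0], [-3.5, 0, 4.5, 0]])

```text
time_s: 32.45
tool_pos: [0.4957, -0.3506, 0.0283]
eef_rot: [-0.762, -3.044, -0.003]
contact_force: [-2.1, 1.7, 8.9]
grip_width: 0.637
grasp_force: 6.0
```

```bash
python3 st.py;python3 fit.py
```

```text
32.45 [ 0.4957 -0.3506  0.0283] [-2.14  1.7   8.91] [0.497 0.34  0.012] 0.6370842119446184 6.002140492200851
0.95 [213. 117. 318. 312.] 17992
W -0.027124318663097908 1.9928767174658601
[(np.float64(0.9350886620096722), 10, -8, 4), (np.float64(0.9347501067919692), 15, -8, 8), (np.float64(0.9264085250052754), 5, -8, 4), (np.float64(0.9262810436969506), 10, -8, 8), (np.float64(0.9229182499185756), 15, -8, 4), (np.float64(0.9227053140096618), 10, -8, 0)]
```

move_arm(targets=[[-0.1, 0, 0.2, 0], [-0.2, 0, 0.4, 0], [-0.2, 0, 0.4, 0], [-0.2, 0, 0.4, 0], [-0.2, 0, 0.4, 0], [-0.2, 0, 0.4, 0], [-0.2, 0, 0.4, 0], [-0.2, 0, 0.4, 0]], force=3)

```text
time_s: 34.25
tool_pos: [0.4994, -0.3531, 0.0251]
eef_rot: [0.763, 3.046, -0.001]
contact_force: [2.3, 0.0, 4.5]
grip_width: 0.637
grasp_force: 3.0
```

```bash
python3 st.py;python3 fit.py
```

```text
34.25 [ 0.4994 -0.3531  0.0251] [2.27 0.01 4.49] [-0.032 -0.455  0.024] 0.6374916487374134 3.000238984823227
0.56 [210. 109. 320. 311.] 18702
W 3.214725802336043 0.7123395951714991
[(np.float64(0.9416753926701571), 5, -8, 4), (np.float64(0.9403348711834534), 10, -8, 8), (np.float64(0.9383743111487919), 10, -8, 4), (np.float64(0.9364965375737369), 5, -8, 8), (np.float64(0.930557018005686), 15, -8, 8), (np.float64(0.9272131840270441), 5, -8, 0)]
```

move_arm(targets=[[0, 0, 0, 0], [0, 0, 0, 0], [0, 0, 0, 0], [0, 0, 0, 0], [0, 0, 0, 0], [0, 0, 0, 0], [0, 0, 0, 0], [0, 0, 0, 0]], grip=90)

```text
time_s: 36.05
tool_pos: [0.4988, -0.3527, 0.0249]
eef_rot: [0.763, 3.047, -0.0]
contact_force: [0.7, 0.1, 0.5]
grip_width: 0.901
grasp_force: 0.0
```

```bash
python3 st.py;python3 fit.py
```

```text
36.05 [ 0.4988 -0.3527  0.0249] [0.66 0.11 0.49] [ 0.084 -0.034 -0.038] 0.9008753342474026 0.0
0.76 [211. 111. 321. 312.] 18500
W 0.09775311371593669 0.6358465013158884
[(np.float64(0.938825699354442), 5, -8, 8), (np.float64(0.938135725835898), 5, -8, 4), (np.float64(0.9368268434134217), 10, -8, 8), (np.float64(0.9366446499339498), 10, -8, 4), (np.float64(0.9339220943068917), 15, -8, 8), (np.float64(0.9258244652828996), 5, -8, 0)]
```

move_arm(targets=[[0, 0, -1, 0], [0, 0, -2.5, 0], [0, 0, -4, 0], [0, 0, -6, 0], [0, 0, -8, 0], [0, 0, -10, 0], [0.5, 0, -12, 0], [2.2, 0.5, -14, 0]], grip=100)

```text
time_s: 37.85
tool_pos: [0.4816, -0.3381, 0.1663]
eef_rot: [0.764, 3.047, -0.001]
contact_force: [0.9, 0.7, -0.7]
grip_width: 1.0
grasp_force: 0.0
```

```bash
python3 st.py; python3 - <<'E'
from h import *
w=snap('wrist','w9.png'); d=eyes.trace('wrist','tin')[0]; m=d['mask'].astype(np.uint8)
w0=cv2.imread('pics/w3.png')[:,:,::-1]
print(cv2.minAreaRect(np.argwhere(m)[:,::-1].astype(np.float32)))
# column brightness profile along the tin axis, before / after
b=np.round(d['bbox']).astype(int); u=(b[0]+b[2])//2
print([int(x) for x in w0[112:244:4,257:262].mean((1,2))]); print([int(x) for x in w[112:260:4,u-2:u+3].mean((1,2))])
ys,xs=np.nonzero(m)
for v in (b[1]+5,b[1]+20,b[3]-20,b[3]-5): r=xs[ys==v]; print(v,r.min(),r.max())
E
```

```text
37.85 [ 0.4816 -0.3381  0.1663] [ 0.93  0.69 -0.73] [ 0.062 -0.037  0.022] 1.0004003331189915 0.0
0.68 [232. 128. 290. 254.] 6545
((260.0, 188.0), (120.0, 58.0), 90.0)
[182, 184, 75, 88, 101, 99, 100, 99, 74, 145, 178, 176, 179, 155, 139, 120, 107, 105, 105, 107, 105, 104, 102, 102, 104, 104, 104, 104, 104, 105, 105, 105, 178]
[184, 185, 185, 187, 109, 75, 100, 100, 99, 100, 99, 74, 155, 137, 112, 109, 105, 105, 103, 104, 104, 105, 104, 104, 103, 101, 102, 105, 107, 104, 102, 105, 105, 106, 179, 186, 181]
131 235 286
146 231 288
232 234 286
247 235 285
```

The tin stands level, and its flap and roof brightness profile matches the start. Now I look down the funnel from above to check the jar.

move_arm(targets=[[0, 0, -4, 0], [0, 0, -8, 0], [1, 4, -13, 0], [3, 9, -14, 0], [5, 15, -14, 0], [7, 21, -14, 0], [9, 27, -14, 0], [10, 32, -14, 0]])

```text
time_s: 39.1
tool_pos: [0.5442, -0.0062, 0.3037]
eef_rot: [-0.762, -3.046, 0.0]
contact_force: [0.7, -0.2, -0.8]
grip_width: 1.0
grasp_force: 0.0
```

move_arm(targets=[[1, 5, 0, 0], [2, 10, 0, 0], [2, 10, 0, 0], [2, 10, 0, 0], [2, 10, 0, 0], [2, 10, 0, 0], [2, 10, 0, 0], [2, 10, 0, 0]])

```text
time_s: 40.1
tool_pos: [0.5738, 0.0887, 0.305]
eef_rot: [0.764, 3.047, 0.0]
contact_force: [0.2, -0.0, -0.4]
grip_width: 1.001
grasp_force: 0.0
```

```bash
python3 - <<'E'
from h import *
w=snap('wrist','w10.png'); c=eyes.camera_info('wrist'); print(ctrl.get_state()['time_s'],c['xyz'])
F=np.array([.5,.13,0]); 
for z in(.2,.124,.06): print(z,proj('wrist',F+[0,0,z]).round(),(proj('wrist',F+[.024,0,z])-proj('wrist',F+[0,0,z])).round(1))
for d in eyes.trace('wrist','ball1')[:8]: 
    b=np.round(d['bbox']);print(d['conf'],b,d['mask'].sum(),hit('wrist',(b[0]+b[2])/2,(b[1]+b[3])/2,.065).round(3))
p=proj('wrist',F+[0,0,.124]).astype(int); g=w[p[1]-22:p[1]+22:2,p[0]-22:p[0]+22:2].mean(2).astype(int)
print('\n'.join(' '.join('%3d'%x for x in r) for r in g))
eyes.capture('scene'); eyes.capture('side')
for n in('scene','side'):
    for t in('ball1','dropper1','flask','reagent_jar','petri','spatula','tin'):
        for d in eyes.trace(n,t)[:3]: print(n,t,round(d['conf'],2),np.round(d['bbox']),d['mask'].sum())
E
```

```text
40.15 [0.49998969 0.12721069 0.50353918]
0.2 [267. 105.] [11.1 20.7]
0.124 [266. 105.] [ 8.9 16.6]
0.06 [266. 105.] [ 7.6 14.2]
0.66 [247.  93. 259. 107.] 173 [0.484 0.117 0.065]
0.58 [271.  95. 284. 109.] 123 [0.504 0.147 0.065]
0.45 [261.  87. 270.  99.] 163 [0.484 0.138 0.065]
0.44 [260. 104. 272. 117.] 180 [0.507 0.126 0.065]
 72  76  72  71  72  75  71  68  72  73  73  75  71  77 102 108 104 105 109 110 110 108
 76  73  75  73  71  75  73  72  72  67  65  70  75  74  85 106 104 109 110 110 110 111
 70  74  71  73  73  70  62  55  61  69  78  72  70  63  66  96 103 110 107 111 109 109
 70  72  68  72  63  58  67  71  83  96 105 107 105  98  78  65  91 107 111 111 108 112
 72  73  71  60  64  73  77  75  90 105 110 115 112 105  93  76  65  86 109 113 109 108
 74  71  63  74  84  81  76  75  93 104 111 120 112 102  96  78  74  62  90 108 111 113
 74  64  77  98 101 100  90  78  91 102 109 111 107 104  92  71  76  73  66 104 110 111
 70  60  99 109 109 107 100  86  80  93 103 101 101  95  82  82  93  94  79  75 113 109
 66  80 105 111 118 110 104  96  73  77  90  92  88  83  90 101 
[... 1349 characters left out ...]
8
scene reagent_jar 0.94 [342. 256. 367. 288.] 553
scene petri 0.67 [378. 216. 403. 235.] 400
scene spatula 0.91 [369. 227. 415. 266.] 572
scene spatula 0.15 [324. 196. 331. 217.] 215
scene tin 0.78 [152. 157. 189. 190.] 626
scene tin 0.68 [215. 147. 225. 169.] 195
side ball1 0.56 [159. 162. 282. 267.] 10196
side dropper1 0.78 [299. 145. 310. 167.] 256
side dropper1 0.55 [283. 249. 301. 273.] 341
side dropper1 0.53 [218. 137. 229. 156.] 99
side flask 0.68 [250. 120. 281. 149.] 682
side flask 0.63 [208. 105. 223. 140.] 137
side reagent_jar 0.59 [196. 290. 223. 326.] 670
side petri 0.72 [288. 317. 318. 351.] 755
side spatula 0.64 [253. 317. 291. 380.] 971
side tin 0.9 [251. 125. 282. 148.] 607
```

All four balls show in the jar through the funnel, the bystanders are where they were, and the tin is standing. I'm handing in.

```bash
python3 -c "
from cell import ctrl
print(ctrl.close_job())"
```

```text
the job is handed in; nothing more can be done
None
```

I handed the job in at about 40 s: the dial is at rest with the open jar under the funnel, all four balls are in that jar, the empty tin stands upright about 1 cm from where it started, and the surrounding items show no sign of having moved.

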